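# Bring the empty carousel bay round to the front and put the spice tin back in it

### The job

Push the spice carousel round by its rim posts, gently and without pushing on its jars, until its empty walled bay faces the front pointer of its base. Then lift the tall flat-sided steel tin out of the slotted rack, stand it on the round chopping board and let go so that you can take it the other way, and stand it upright in the bay, square between the two walls, with the bay still facing front. Leave everything else where it is and do not tip anything over.

Things in the scene. Friction and masses are not known exactly. Their poses are not given: they have to be found in the camera images.
- carousel_base: fixed white foot of the spice carousel; origin at its centre (the turning axis) on the worktop. Its own -x axis points to the front; a dark steel pointer bar 16 mm wide and 8 mm high sticks out there to 143 mm from the axis, 18 mm beyond the rim of the plate. The place and yaw of the foot vary.
- carousel (a joint): angle of the turning plate, rad: 0 (or 6.283, a whole turn) when the empty bay faces the pointer, growing anticlockwise seen from above; turns past a full turn either way and stays where it is left (friction about 0.12 N m). The plate is a round wooden disc, radius 125 mm, top face 25 mm above the worktop, with a steel hub of 12 mm radius whose top is 55 mm above the worktop.
- bay_seat (a point): middle of the empty bay's floor, on the plate's top, 85 mm from the axis; turns with the plate, own -x points outward. Two parallel wooden walls, 5 mm thick, 40 mm long (radially, centred here), 78 mm tall, stand 70 mm apart (clear, tangentially); open to hub and rim. Fingers do not fit between wall and tin: hold the tin by its wide faces, one finger on the hub side, one on the rim side.
- bay_mouth (a point): point on the plate's rim at the middle of the empty bay, 125 mm out from the axis; turns with the plate. Eight upright steel rim posts, 10 mm thick, 50 mm tall (tops 75 mm above the worktop), stand on the plate on a circle of radius 115 mm, 45 degrees apart, the nearest two 22.5 degrees to either side of the middle of the bay; these posts are what to push.
- front_mark (a point): fixed point 125 mm out from the axis in the direction of the pointer and at the height of the plate's top; bay_mouth is to come here
- jars: three round amber spice jars with steel lids, 42 to 52 mm wide, 50 to 70 mm tall (tops at most 95 mm above the worktop), fixed on the turning plate 68 mm out from the axis at 90, 180 and 270 degrees from the empty bay; origin on the axis at the plate's top. Not to be pushed.
- rack: fixed wooden rack 156 mm long (own x), 52 mm deep (own y), floor 6 mm thick, origin under its centre. Four walls 6 mm thick, 40 mm long in y, tops 84 mm above the worktop, leave three slots 44 mm wide at x = -50, 0, +50 mm, open at both y ends. Three tins stand there in any order; fingers do not fit between tin and wall: take the tin by its narrow faces, at the open ends.
- tin: the tin to move: plain closed steel tin with flat sides, 36 mm (own x) by 58 mm (own y) by 80 mm tall, about 0.15 kg, origin at the centre of its underside, z up. Its own x is about along the rack's x at the start. The wide faces look along x, the narrow ones along y. The tallest tin in the rack.
- board: fixed round white plastic chopping board, radius 90 mm, 12 mm thick, origin under its centre on the worktop
- short_tin: bystander: steel tin, 36 by 58 mm but only 52 mm tall, loose in another rack slot; origin under its centre
- round_tin: bystander: round steel tin, 36 mm diameter, 72 mm tall, loose in another rack slot; origin under its centre
- teacup: bystander: white porcelain teacup, 74 mm across, 58 mm tall, origin under its centre
- pepper_mill: bystander: dark wooden pepper mill, 52 mm across, 130 mm tall, origin under its centre
- sauce_bottle: bystander: amber bottle, 54 mm across, 150 mm tall, origin under its centre
- rice_paddle: bystander: bamboo rice paddle lying flat, about 195 mm long (own x), 66 mm wide, 8 mm thick, origin under its middle
- spatula: bystander: orange spatula lying flat, about 215 mm long (own x), 50 mm wide, 10 mm thick, origin under its middle
Not all that is in view belongs to the job. Leave any green or orange look-alike of the tin alone.

How it is judged:
By the outcome, as a careful person would: the job done as asked, in the order asked, and still so for the second after the job is handed in, with the robot touching nothing.
It also fails if it takes over 72 s, if anything falls off the work surface, if the arm or the gripper's body presses on something with over 40 N, if the wrist force passes 120 N, or if a joint passes its speed limit or range.

### The arm

A 6-joint arm with a two-finger parallel gripper is mounted at the origin on the work surface. World frame = base frame: x ahead of the robot, y to its left, z up, the work surface at z = 0. Lengths are in m, angles in degrees, forces in N, time in s.
With the tool pointing down it reaches from about 0.35 to 0.875 m from the base axis. Payload 4.2 kg.
Tool frame: the origin (TCP) lies at the centre of the arm's flange, where the gripper is bolted on; the fingertips stand 182 mm ahead of it and the grasp point (between the pads) lies 164 mm ahead of it (r.nose_length is the distance from the TCP to the fingertips, in m); z points along the fingers, y is the line along which they close (so a half turn about z gives the same grasp; the last joint's range is limited). The gripper opens to 87 mm and grips with 3 to 60 N. Pads are 19 mm wide; open, the fingers measure 117 mm over their backs; the gripper's body (75 mm by 190 mm) begins 51 mm behind the grasp point.
Start: joints at [14.817, 22.042, 0.453, 0, -68.411, -14.817], TCP at [0.625, 0, 0.405] pointing down, gripper open.
Joint ranges: [-179.83, 179.83], [-69.29, 118.12], [-61.27, 80.66], [-181.25, 117.63], [-171.15, -9.14], [-177.46, 177.46]. Speed limits (degrees/s): [159.86, 159.86, 180, 180, 180, 180].

### API

Orientations are given as a 3x3 rotation matrix whose columns are the frame's x, y, z axes.
In Python, from station import r, vision gives the robot as it stands. The module is installed in compiled form; this text tells all that it offers.
- The arm moves only by the shell command python3 -m creep 'ROWS'. ROWS is JSON, a list of rows, each a list of 7 numbers: the opening, from -1 (shut) to 1 (fully open), then the shift along the tool's x, y, z in mm, then the turn, a rotation vector about the tool's x, y, z in degrees. A call has 1 to 8 rows; each row is the pose to reach, as a shift and turn from the pose commanded when the call began, along the tool's axes at that moment; what a row does not reach only later rows make up. A row lasts 1/12 s, in which the tool goes at most 41.7 mm and 7.16 degrees, less where a joint would pass 70% of its speed; a pose out of reach is approached as far as the arm can. A call with a gripper value outside its range is refused whole. The fingers move at their own pace and stop on an object; the grip force is fixed at half the most. Time passes only in rows, so rows that repeat a pose let the fingers close. It gives the time, the measured TCP pose, the force, the opening and the grip force at its end, in the units of the state.
- r.sense(): the state, without advancing time (a new reading comes with each control period).
- vision.capture(name): name is "scene" or "side" or "wrist"; returns (picture, depth): 480x640x3 uint8, red, green, blue; 480x640 float32, m along the optical axis (not along the pixel's ray), 0 where there is no reading.
- vision.camera_model(name): a dict with "vertical_fov" (degrees; the focal length in pixels is half the picture's height over the tangent of half this angle, whatever the lens; pixels are square), "cx", "cy" (the principal point, pixels), "distortion" ([k1, k2, p1, p2, k3] as OpenCV has them; the pictures are not rectified), "extrinsics" (4x4, takes a point from camera to world coordinates); the wrist camera has in their place "mount" (4x4, takes a point from camera to tool coordinates, whose origin is the TCP and whose axes are the flange's). Camera axes: x right, y down, z forward; pixel columns grow to the right and rows downward; lengths in m; the calibration is good to about 2 mm. A picture is of the moment at which its call begins: read the wrist's pose just before it. camera_model takes no time and is no camera call.
- r.finish_job(): hands the job in; it is judged then, once.
Trained networks look in the newest picture that a camera, given by its name, has taken for a name from the list of things; names that differ only in an ending like _2 or _b are one class to them, and where a whole thing is asked for, a point or a joint stands for the part that bears it (a point fixed in the world has none). Each returns a list of dicts, best first, with "conf" (0 to 1); they miss things now and then, are a little off and sometimes report something else, mostly with a low value. They report only what shows in the picture. A call takes as long as a camera call. They do not tell look-alikes from the thing itself.
- vision.find_in(camera, thing): "uv" ([column, row] in pixels, amid what is visible of it).
- vision.cut_out(camera, thing): "region" (480x640 bool, what is visible of it) and "uv" ([column, row] in pixels, amid what is visible of it).
The state is a dict: "time_s": time; "joints": joint angles; "joint_velocities": joint speeds; "effort": joint torques, N m; "tcp_pos": TCP position; "ee_rot": TCP orientation; "wrist_force": force on the tool from outside, world axes, zero at the start; "moment": the same for the moment, N m; "gripper_width": opening from 0.0 (shut) to 1.0 (fully open); "gripper_force": force on a finger pad.
Only numpy, scipy, OpenCV 4.12 (cv2) and the standard library are available. Lean on these libraries where they do the work, as an engineer would, in place of code of your own. Each camera call takes 0.05 s, during which the arm holds its last target. There are 200 camera calls.

## Working session

There is one attempt and no reset: what is moved stays moved. The work goes in short steps, Python scripts to look and compute and a shell command to move; the robot and the scene stay as the last step left them, time stands still between calls to the robot, and variables do not carry over. Pictures are saved under pics/ and viewed, at most 10 in all, crops included, and the job is handed in when it is done.

```bash
mkdir -p pics; cat > h.py <<'E'
import numpy as np, cv2
from station import r, vision
def K(m):
    f=240/np.tan(np.radians(m["vertical_fov"])/2); return np.array([[f,0,m["cx"]],[0,f,m["cy"]],[0,0,1.]])
def ext(name,s=None):
    m=vision.camera_model(name)
    if name!="wrist": return np.array(m["extrinsics"])
    s=s or r.sense(); T=np.eye(4); T[:3,:3]=s["ee_rot"]; T[:3,3]=s["tcp_pos"]; return T@np.array(m["mount"])
def cloud(name,depth,E):
    m=vision.camera_model(name); v,u=np.mgrid[0:480,0:640]
    p=cv2.undistortPoints(np.stack([u,v],-1).reshape(-1,1,2).astype(np.float64),K(m),np.array(m["distortion"],float)).reshape(480,640,2)
    P=np.dstack([p*depth[...,None],depth]); W=P@E[:3,:3].T+E[:3,3]; W[depth<=0]=np.nan; return W
def cap(name):
    s=r.sense(); E=ext(name,s); im,d=vision.capture(name); return im,cloud(name,d,E),E
def proj(name,E,X):
    m=vision.camera_model(name); X=np.atleast_2d(X); P=(X-E[:3,3])@E[:3,:3]
    return cv2.projectPoints(P.reshape(-1,1,3),np.zeros(3),np.zeros(3),K(m),np.array(m["distortion"],float))[0].reshape(-1,2)
def save(n,im): cv2.imwrite(f"pics/{n}.png",cv2.cvtColor(im,cv2.COLOR_RGB2BGR))
E
python3 - <<'E'
from h import *
for c in ["scene","side"]:
    im,W,E=cap(c); save(c,im); np.savez(f"{c}.npz",im=im,W=W,E=E); print(c,E.round(3).tolist())
    for t in ["carousel_base","carousel","rack","tin","board","short_tin","round_tin","teacup","pepper_mill","sauce_bottle","rice_paddle","spatula"]:
        for q in vision.cut_out(c,t)[:2]:
            if q["conf"]>.3:
                P=W[q["region"]]; P=P[~np.isnan(P[:,0])]
                print(t,round(q["conf"],2),np.round(q["uv"]), np.median(P,0).round(3),P.min(0).round(3),P.max(0).round(3))
print(r.sense()["time_s"])
E
```

```text
scene [[0.228, 0.799, -0.556, 1.074], [0.974, -0.192, 0.123, -0.199], [-0.008, -0.57, -0.822, 0.957], [0.0, 0.0, 0.0, 1.0]]
carousel_base 0.91 [467. 277.] [0.622 0.235 0.026] [ 0.455  0.035 -0.004] [0.731 0.405 0.333]
carousel 0.82 [470. 274.] [0.622 0.235 0.026] [ 0.465  0.033 -0.004] [0.731 0.405 0.335]
rack 0.65 [217. 296.] [ 0.546 -0.301  0.061] [ 0.42  -0.331  0.002] [ 0.578 -0.28   0.089]
tin 0.87 [214. 268.] [ 0.504 -0.297  0.086] [ 0.438 -0.346 -0.   ] [ 0.523 -0.276  0.092]
tin 0.69 [156. 331.] [ 0.599 -0.428  0.071] [ 0.566 -0.46   0.001] [ 0.607 -0.402  0.084]
board 0.9 [300. 255.] [ 0.456 -0.106  0.012] [ 0.361 -0.194  0.   ] [ 0.541 -0.017  0.021]
board 0.49 [215. 291.] [ 0.55  -0.307  0.079] [ 0.529 -0.325  0.068] [ 0.565 -0.29   0.084]
short_tin 0.6 [439. 179.] [0.299 0.283 0.008] [ 0.235  0.251 -0.001] [0.425 0.312 0.013]
short_tin 0.5 [212. 256.] [ 0.444 -0.301  0.059] [ 0.386 -0.344 -0.004] [ 0.49  -0.276  0.089]
round_tin 0.74 [216. 294.] [ 0.55  -0.307  0.078] [ 0.516 -0.328  0.024] [ 0.572 -0.29   0.087]
teacup 0.72 [217. 270.] [ 0.504 -0.297  0.086] [ 0.471 -0.3
[... 1499 characters left out ...]
334  0.008] [ 0.171 -0.357 -0.001] [ 0.384 -0.296  0.014]
teacup 0.8 [391. 191.] [ 0.664 -0.007  0.036] [ 0.625 -0.047 -0.005] [0.741 0.074 0.063]
teacup 0.5 [307. 141.] [0.599 0.221 0.025] [ 0.465 -0.003 -0.006] [0.751 0.461 0.232]
pepper_mill 0.6 [420. 222.] [ 0.629 -0.141  0.077] [ 0.616 -0.156  0.003] [ 0.664 -0.113  0.131]
sauce_bottle 0.69 [259. 209.] [0.382 0.062 0.082] [ 0.361  0.049 -0.004] [0.442 0.223 0.151]
rice_paddle 0.77 [183. 183.] [0.291 0.282 0.006] [ 0.232  0.248 -0.005] [0.428 0.326 0.011]
spatula 0.63 [295. 428.] [ 0.234 -0.334  0.008] [ 0.17  -0.358 -0.003] [ 0.386 -0.295  0.014]
spatula 0.33 [306. 137.] [0.6   0.223 0.026] [ 0.482  0.118 -0.006] [0.751 0.483 0.105]
1.3
```

View pics/scene.png

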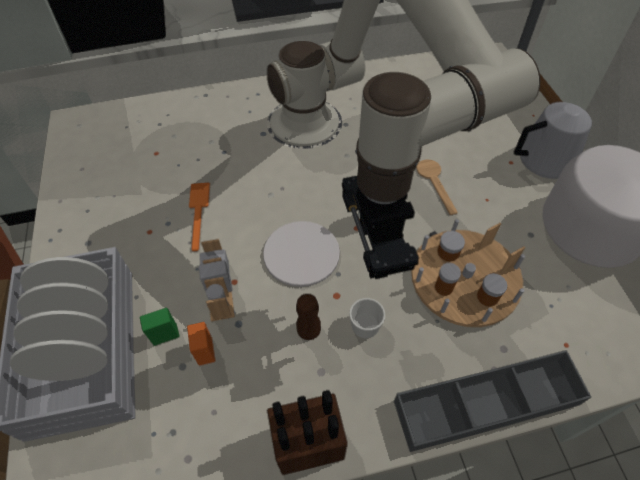

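View pics/side.png

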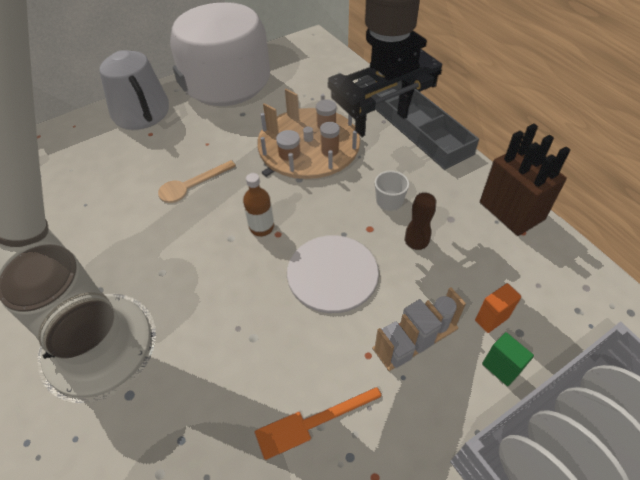

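The scene view shows the bay walls at about (487,237) and (515,260) and the three tins in the rack at about (215,275). The side view shows the pointer at about (267,171) and the bay walls at the back, at (270,120) and (292,105). Next I measure them.

```bash
cat > car.py <<'E'
from h import *
from scipy.optimize import least_squares
def fitdisc(W,c0,R=.125,z=(.018,.031)):
    P=W.reshape(-1,3); P=P[~np.isnan(P[:,0])]
    P=P[(abs(P[:,2]-sum(z)/2)<(z[1]-z[0])/2)&(np.hypot(*(P[:,:2]-c0).T)<R+.03)][:,:2]
    c=np.array(c0,float)
    for _ in range(5):
        d=P-c; a=np.arctan2(d[:,1],d[:,0]); rr=np.hypot(*d.T); E=[]
        for k in np.arange(-np.pi,np.pi,.1):
            m=(abs(a-k)<.05)&(rr<R+.012)
            if m.sum()>8:
                q=np.percentile(rr[m],98)
                if q>R-.015: E.append(c+q*np.array([np.cos(k),np.sin(k)]))
        E=np.array(E); c=least_squares(lambda x:np.hypot(*(E-x).T)-R,c,loss="soft_l1",f_scale=.002).x
    return c,len(E)
def posts(W,c,zr=(.045,.080),rr=(.104,.126)):
    P=W.reshape(-1,3); P=P[~np.isnan(P[:,0])]; d=P[:,:2]-c; q=np.hypot(*d.T)
    m=(P[:,2]>zr[0])&(P[:,2]<zr[1])&(q>rr[0])&(q<rr[1]); return np.degrees(np.arctan2(d[m,1],d[m,0]))
def walls(W,c):
    P=W.reshape(-1,3); P=P[~np.isnan(P[:,0])]; d=P[:,:2]-c; q=np.hypot(*d.T)
    m=(P[:,2]>.096)&(P[:,2]<.108)&(q>.05)&(q<.125); return P[m]
def tinfit(W,c0,z,R=.045):
    P=W.reshape(-1,3); P=P[~np.isnan(P[:,0])]; m=(abs(P[:,2]-z)<.005)&(np.hypot(*(P[:,:2]-c0).T)<R)
    return cv2.minAreaRect((P[m][:,:2]*1000).astype(np.float32)),m.sum()
E
python3 - <<'E'
from car import *
for n in ["scene","side"]:
    z=np.load(n+".npz"); W=z["W"]; c,k=fitdisc(W,(.605,.235)); print(n,"disc",c.round(4),k, "board",fitdisc(W,(.452,-.105),.09,(.007,.016)))
    h=np.histogram(posts(W,c),72,(-180,180))[0]; print("posts",[(int(-177.5+5*i),int(v)) for i,v in enumerate(h) if v>2])
    w=walls(W,c); 
    if len(w):
        lab=cv2.partition if 0 else None
        a=np.degrees(np.arctan2(*(w[:,:2]-c).T[::-1])); print("walls",len(w),np.percentile(a%360,[0,25,50,75,100]).round(1), w.mean(0).round(4))
    P=W.reshape(-1,3); P=P[~np.isnan(P[:,0])]; d=P[:,:2]-c; q=np.hypot(*d.T); m=(P[:,2]>.004)&(P[:,2]<.014)&(q>.128)&(q<.145)
    a=np.degrees(np.arctan2(d[m,1],d[m,0])); h=np.histogram(a,72,(-180,180))[0]; print("pointer",[(int(-177.5+5*i),int(v)) for i,v in enumerate(h) if v>2])
    for nm,c0,zz in [("tin",(.498,-.306),.086)]: print(nm,tinfit(W,c0,zz,.04))
    m=(P[:,2]>.078)&(P[:,2]<.095)&(abs(P[:,0]-.5)<.1)&(abs(P[:,1]+.307)<.05); print(cv2.minAreaRect((P[m][:,:2]*1000).astype(np.float32)))
E
```

```text
scene disc [0.6066 0.2428] 57 board (array([ 0.45075545, -0.1052176 ]), 63)
posts [(-142, 10), (-137, 32), (-97, 17), (-92, 30), (-52, 35), (-47, 17), (-7, 46), (-2, 10), (37, 40), (42, 5), (82, 32), (87, 29), (127, 15), (172, 13), (177, 33)]
walls 222 [ 77.8 127.2 274.4 288.8 304.2] [0.6076 0.2418 0.0992]
pointer [(-172, 10), (-167, 16), (-102, 3)]
tin (((501.41705322265625, -304.7861328125), (57.65025329589844, 65.61055755615234), 84.7530288696289), np.int64(542))
((498.28466796875, -304.24383544921875), (157.5252227783203, 56.620452880859375), 0.2531191110610962)
side disc [0.6053 0.2428] 53 board (array([ 0.44921032, -0.10494913]), 63)
posts [(-142, 22), (-137, 29), (-97, 37), (-92, 10), (-52, 45), (-47, 5), (-7, 11), (37, 9), (42, 10), (87, 24), (127, 37), (132, 34), (172, 11), (177, 39)]
walls 105 [ 75.5  84.4 128.9 134.5 299.8] [0.5858 0.3023 0.0996]
pointer [(-172, 7), (-167, 25)]
tin (((501.3353576660156, -305.13433837890625), (58.8119010925293, 61.187232971191406), 89.21630859375), np.int64(859))
((498.6474304199219, -305.345458984375), (59.15254592895508, 157.54859924316406), 88.88716125488281)
```

```bash
python3 - <<'E'
from car import *
s=r.sense(); print(np.round(s["ee_rot"],3).tolist(),np.round(s["tcp_pos"],4),s["gripper_width"],np.round(vision.camera_model("wrist")["mount"],3).tolist())
c=np.array([.606,.2428])
for n in ["scene","side"]:
    W=np.load(n+".npz")["W"]; a=posts(W,c); e=np.exp(1j*np.radians(a*8)).mean(); print(n,"phase",np.degrees(np.angle(e))/8,abs(e))
    P=W.reshape(-1,3); P=P[~np.isnan(P[:,0])]; d=P[:,:2]-c; q=np.hypot(*d.T); m=(P[:,2]>.003)&(P[:,2]<.014)&(q>.127)&(q<.146)&(d[:,0]<-.1)
    print("ptr",m.sum(),np.degrees(np.arctan2(*d[m].mean(0)[::-1]))%360)
    m=(P[:,2]>.11)&(P[:,1]>.2)&(P[:,0]>.3)&(P[:,0]<1)&(P[:,1]<.8)&(P[:,2]<.17); print("tall near", P[m].min(0) if m.any() else 0)
    w=walls(W,c); a=np.degrees(np.arctan2(*(w[:,:2]-c).T[::-1])); print(np.histogram(a%360,36,(0,360))[0])
a=180-28
print("descent",c+.118*np.array([np.cos(np.radians(a)),np.sin(np.radians(a))]))
E
```

```text
[[0.0, -1.0, 0.0], [-1.0, -0.0, 0.0], [-0.0, -0.0, -1.0]] [0.625  0.     0.4047] 0.9970421713258178 [[-0.0, -0.957, -0.29, 0.079], [1.0, -0.0, 0.0, -0.0], [-0.0, -0.29, 0.957, 0.021], [0.0, 0.0, 0.0, 1.0]]
scene phase -5.366628485253079 0.9731474437891038
ptr 36 192.13019647574325
tall near [0.30018291 0.47122512 0.11001224]
[ 0  0  0  0  0  0  0 12 40  0  0  0 19 28  0  0  0  0  0  0  0  0  0  0
  0  0  2 30 40 42  9  0  0  0  0  0]
side phase -5.175770019900313 0.9679370555738712
ptr 39 192.084333199616
tall near [0.30013789 0.46865596 0.11000606]
[ 0  0  0  0  0  0  0 10 34  0  0  0 15 31  1  0  0  0  0  0  0  0  0  0
  0  0  1  2  5  6  0  0  0  0  0  0]
descent [0.50181218 0.29819764]
```

```bash
python3 -m creep '[[-1,-298,123,0,0,0,0],[-1,-298,123,0,0,0,0],[-1,-298,123,0,0,0,0],[-1,-298,123,0,0,0,0],[-1,-298,123,0,0,0,0],[-1,-298,123,0,0,0,0],[-1,-298,123,0,0,0,0],[-1,-298,123,0,0,0,0]]'; python3 -m creep '[[-1,0,0,41,0,0,0],[-1,0,0,82,0,0,0],[-1,0,0,123,0,0,0],[-1,0,0,150,0,0,0],[-1,0,0,172,0,0,0],[-1,0,0,172,0,0,0]]'
```

```text
time_s: 1.97
tcp_pos: [0.5005, 0.3006, 0.4051]
ee_rot: [[0.002, -1.0, 0.001], [-1.0, -0.002, 0.001], [-0.001, -0.001, -1.0]]
wrist_force: [-0.2, 0.2, -0.5]
gripper_width: 0.475
gripper_force: 0.0
time_s: 2.47
tcp_pos: [0.5006, 0.2969, 0.2277]
ee_rot: [[-0.001, -1.0, -0.008], [-1.0, 0.001, -0.007], [0.007, 0.008, -1.0]]
wrist_force: [-0.1, -0.4, -0.1]
gripper_width: 0.043
gripper_force: 0.0
```

```bash
python3 - <<'E'
from car import *
s=r.sense(); print(s["tcp_pos"],s["gripper_width"],s["wrist_force"])
c=np.array([.606,.2428]); p0=s["tcp_pos"][:2]
# tip-centre offset ahead of post: contact post angle -> tip path; constant-orientation rect 30(x) x 19(y), post r 5
from math import *
for t in range(170,265,5):
    P=c+.115*np.array([cos(radians(t)),sin(radians(t))]); tg=np.array([-sin(radians(t)),cos(radians(t))])
    # slide tip back along the circle r=.118 until gap zero
    for b in np.arange(0,30,.1):
        T=c+.118*np.array([cos(radians(t-b)),sin(radians(t-b))]); d=abs(P-T)-[.015,.0095]; 
        if np.hypot(*np.maximum(d,0))>=.005: break
    D=T-p0; print(t,round(t-b,1),"tool",np.round([-D[1]*1000,-D[0]*1000],0))
E
```

```text
[0.50058489 0.29687281 0.22772811] 0.04281890096134585 [-0.12430538 -0.39757365 -0.10880977]
170 163.0 tool [20.  7.]
175 168.0 tool [30. 10.]
180 172.9 tool [39. 12.]
185 177.8 tool [50. 12.]
190 182.6 tool [59. 12.]
195 187.4 tool [69. 12.]
200 192.1 tool [79. 10.]
205 196.7 tool [88.  8.]
210 201.3 tool [97.  5.]
215 205.8 tool [105.   1.]
220 210.2 tool [113.  -3.]
225 214.5 tool [121.  -8.]
230 219.0 tool [128. -14.]
235 223.8 tool [136. -20.]
240 229.0 tool [143. -28.]
245 234.4 tool [150. -37.]
250 239.8 tool [156. -46.]
255 245.0 tool [161. -56.]
260 250.2 tool [165. -65.]
```

```bash
python3 -m creep '[[-1,10,4,0,0,0,0],[-1,20,8,0,0,0,0],[-1,27,10,0,0,0,0],[-1,33,11,0,0,0,0],[-1,39,12,0,0,0,0],[-1,46,12,0,0,0,0],[-1,53,12,0,0,0,0],[-1,59,12,0,0,0,0]]'; python3 -m creep '[[-1,7,0,0,0,0,0],[-1,14,-1,0,0,0,0],[-1,20,-2,0,0,0,0],[-1,27,-4,0,0,0,0],[-1,34,-6,0,0,0,0],[-1,40,-8,0,0,0,0],[-1,46,-11,0,0,0,0],[-1,52,-14,0,0,0,0]]';  python3 -m creep '[[-1,6,-4,0,0,0,0],[-1,11,-8,0,0,0,0],[-1,16,-12,0,0,0,0],[-1,21,-16,0,0,0,0],[-1,26,-20,0,0,0,0],[-1,31,-25,0,0,0,0],[-1,35,-30,0,0,0,0],[-1,39,-34,0,0,0,0]]'; python3 -m creep '[[-1,3,-5,0,0,0,0],[-1,6,-10,0,0,0,0],[-1,6,-10,0,0,0,0]]'; cat > ang.py <<'E'
from car import *
import sys
c=np.array([.606,.2428])
for n in sys.argv[1:]:
    im,W,E=cap(n); a=posts(W,c); e=np.exp(1j*np.radians(a*8)).mean(); print(n,"phase",np.degrees(np.angle(e))/8,abs(e),"disc",fitdisc(W,c))
    w=walls(W,c); a=np.degrees(np.arctan2(*(w[:,:2]-c).T[::-1])); print(np.histogram(a%360,36,(0,360))[0])
    np.savez(n+".npz",im=im,W=W,E=E); save(n+"_now",im)
E
python3 ang.py scene side
```

```text
time_s: 3.13
tcp_pos: [0.4903, 0.2385, 0.2334]
ee_rot: [[0.0, -1.0, 0.002], [-1.0, -0.0, 0.001], [-0.001, -0.002, -1.0]]
wrist_force: [2.1, 0.8, -0.0]
gripper_width: 0.002
gripper_force: 0.9
time_s: 3.8
tcp_pos: [0.5074, 0.1892, 0.2337]
ee_rot: [[0.002, -1.0, 0.012], [-1.0, -0.002, 0.009], [-0.009, -0.012, -1.0]]
wrist_force: [11.3, 10.0, -8.8]
gripper_width: 0.004
gripper_force: 6.0
time_s: 4.47
tcp_pos: [0.5435, 0.1541, 0.2339]
ee_rot: [[0.003, -1.0, 0.023], [-1.0, -0.003, 0.017], [-0.017, -0.023, -1.0]]
wrist_force: [13.2, 26.8, -13.3]
gripper_width: 0.001
gripper_force: 13.5
time_s: 4.72
tcp_pos: [0.5539, 0.1491, 0.2339]
ee_rot: [[0.004, -1.0, 0.024], [-1.0, -0.003, 0.018], [-0.018, -0.024, -1.0]]
wrist_force: [11.7, 26.9, -13.0]
gripper_width: 0.004
gripper_force: 13.4
scene phase -20.96818579729293 0.9742618962037736 disc (array([0.60574754, 0.24237981]), 47)
[27 14  0  0  0  0  0  0  0  0  0  0  0  0  0 39 18  0  0  0  0  0  0  0
  0  0  0  0  0  0  0  0  0  0 10 27]
side phase 22.287882164325303 0.8721125557366315 disc (array([0.60568968, 0.24337005]), 37)
[ 0  0  0  0  0  0  0  0  0  0  0  0  0  0  0 42 18  0  0  0 14  3  0  0
  7  5  0  0  0  0  0  0  0  0  0  0]
```

```bash
python3 -m creep '[[-1,-7,0,0,0,0,0],[-1,-14,0,0,0,0,0],[-1,-14,8,0,0,0,0],[-1,-14,18,0,0,0,0],[-1,-4,18,0,0,0,0],[-1,5,18,0,0,0,0],[-1,5,18,0,0,0,0]]'; python3 ang.py scene side
```

```text
time_s: 5.4
tcp_pos: [0.529, 0.1346, 0.2327]
ee_rot: [[-0.002, -1.0, -0.002], [-1.0, 0.002, -0.001], [0.001, 0.002, -1.0]]
wrist_force: [-0.2, -0.2, -0.4]
gripper_width: 0.002
gripper_force: 0.0
scene phase 21.03705062535054 0.9684477993243229 disc (array([0.60574049, 0.2421369 ]), 47)
[24  6  0  0  0  0  0  0  0  0  0  0  0  0  5 49  1  0  0  0 40  3  0  0
  0  0  0  0  0  0  0  0  0  0 20 39]
side phase 20.996710776196423 0.9705042497395712 disc (array([0.60461226, 0.24343913]), 32)
[ 2  0  0  0  0  0  0  0  0  0  0  0  0  0  5 49  2  0  0  2  1  0  0  0
  0  0  0  0  0  0  0  0  0  0  0  1]
```

View pics/side_now.png

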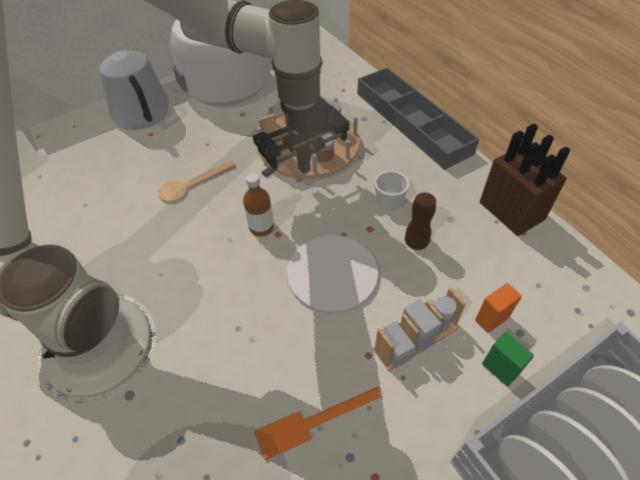

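The side view shows the gripper hanging free beside the carousel front at about (300,150), with nothing tipped over. I continue the push square-on.

```bash
python3 -m creep '[[-1,0,-6,0,0,0,0],[-1,0,-12,0,0,0,0],[-1,0,-17,0,0,0,0],[-1,1,-22,0,0,0,0],[-1,1,-26,0,0,0,0],[-1,2,-30,0,0,0,0],[-1,2,-33,0,0,0,0],[-1,2,-33,0,0,0,0]]'; python3 ang.py scene side
```

```text
time_s: 6.17
tcp_pos: [0.5639, 0.1352, 0.2327]
ee_rot: [[-0.0, -1.0, 0.002], [-1.0, 0.0, 0.001], [-0.001, -0.002, -1.0]]
wrist_force: [0.7, -0.4, 0.1]
gripper_width: 0.007
gripper_force: 0.1
scene phase -13.748358623978481 0.9648977329138242 disc (array([0.60542864, 0.24201422]), 45)
[36 32 11  0  0  0  0  0  0  0  0  0  0  0  0  3 48  4  0  0  0  0  0  0
  0  0  0  0  0  0  0  0  0  0  0 24]
side phase -14.089489340523084 0.8341062637897201 disc (array([0.60602538, 0.24358215]), 35)
[ 0  0  0  0  0  0  0  0  0  0  0  0  0  0  0  3 48  5  0  0  0  7  0  0
  0  5  0  0  0  0  0  0  0  0  0  0]
```

```bash
python3 -m creep '[[-1,0,-2,0,0,0,0],[-1,0,-4,0,0,0,0],[-1,0,-4,0,0,0,0],[-1,0,2,0,0,0,0],[-1,0,10,0,0,0,0],[-1,0,12,-30,0,0,0],[-1,0,12,-70,0,0,0],[-1,0,12,-110,0,0,0]]'; python3 -m creep '[[1,-36,38,-20,0,0,0],[1,-68,38,-40,0,0,0],[1,-68,38,-60,0,0,0],[1,-68,38,-70,0,0,0],[1,-68,38,-70,0,0,0],[1,-68,38,-70,0,0,0]]'; python3 ang.py scene side wrist
```

```text
time_s: 6.93
tcp_pos: [0.5498, 0.135, 0.3432]
ee_rot: [[0.001, -1.0, -0.003], [-1.0, -0.001, -0.001], [0.001, 0.003, -1.0]]
wrist_force: [0.8, 0.5, 1.0]
gripper_width: 0.0
gripper_force: 0.0
time_s: 7.43
tcp_pos: [0.5125, 0.2024, 0.4122]
ee_rot: [[-0.001, -1.0, -0.001], [-1.0, 0.001, 0.0], [-0.0, 0.001, -1.0]]
wrist_force: [0.4, -1.0, -0.2]
gripper_width: 0.378
gripper_force: 0.0
scene phase -11.745526568263127 0.9735071589482673 disc (array([0.60636247, 0.24253503]), 54)
[30 35 18  0  0  0  0  0  0  0  0  0  0  0  0  1 44 13  0  0  2 41 10  0
  0  0  0  0  0  0  0  0  0  0  0 17]
side phase -11.536668078813676 0.9670747175184266 disc (array([0.60555739, 0.2427846 ]), 53)
[ 2  5  3  0  0  0  0  0  0  0  0  0  0  0  0  0 46 10  0  0  0 47  8  0
  0  0  0  0  0  0  0  0  0  0  0  3]
wrist phase -11.991908713447996 0.9767392021411642 disc (array([0.60551505, 0.24633196]), 42)
[  2   2   0   0   0   0   0   0   0   0   0   0   0   0   0   7 275  27
   0   0  34 274   1   0   0   0   0   0   0   0   0   0   0   0   0   0]
```

View pics/wrist_now.png

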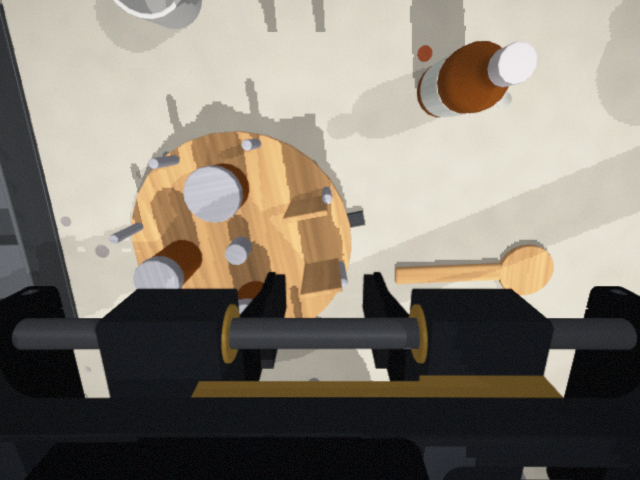

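The wrist view shows the pointer at (357,218) and the bay posts at (326,195) and (343,275). The bay is slightly short of the pointer, so I measure both in the same frame.

```bash
cat > pt.py <<'E'
from car import *
z=[np.load(n+".npz") for n in ("scene","side","wrist")]
for n,q in zip(("scene","side","wrist"),z):
    W=q["W"]; im=q["im"].astype(int); c,_=fitdisc(W,(.606,.2425)); 
    if n=="wrist": c=np.array([.606,.2425])
    P=W.reshape(-1,3); C=im.reshape(-1,3); d=P[:,:2]-c; rr=np.hypot(*d.T)
    m=(rr>.130)&(rr<.141)&(P[:,2]>.0045)&(P[:,2]<.014)&(d[:,0]<-.1)
    pa=np.degrees(np.arctan2(*d[m].mean(0)[::-1]))%360 if m.any() else None
    a=posts(W,c); a=a%360; b=[ (a[(a>lo)&(a<hi)]) for lo,hi in((160,176),(205,222))]
    w=walls(W,c); wa=np.degrees(np.arctan2(*(w[:,:2]-c).T[::-1]))%360; ws=[w[(wa>150)&(wa<180)][:,:2],w[(wa>200)&(wa<230)][:,:2]]
    out=[]
    for k in ws:
        if len(k)>5:
            R=cv2.minAreaRect((k*1000).astype(np.float32)); out.append((np.round(R[0],1),np.round(R[1],1),round(R[2],1)))
    fit=[np.degrees(np.arctan2(*(np.array(o[0])/1000-c)[::-1]))%360 for o in out]
    print(n,c,"ptr",m.sum(),pa,"posts",[x.mean().round(2) if len(x) else 0 for x in b],"walls",np.round(fit,1),out)
E
python3 pt.py
```

```text
scene [0.60636247 0.24253503] ptr 2 194.86248877626437 posts [np.float64(171.56), np.float64(213.53)] walls [167.6 215.1] [(array([516.2, 262.4]), array([39.9,  9. ]), 7.1), (array([530.5, 189.3]), array([38.5,  7.3]), 9.9)]
side [0.60555739 0.2427846 ] ptr 23 192.16382781227156 posts [np.float64(170.21), np.float64(213.74)] walls [167.7 215.5] [(array([515.5, 262.5]), array([39.2,  9.1]), 10.1), (array([530.8, 189.4]), array([39.9,  6.4]), 11.6)]
wrist [0.606  0.2425] ptr 132 190.08347392968815 posts [np.float64(169.26), np.float64(212.08)] walls [165.6 212.8] [(array([514.3, 266. ]), array([39.5,  5.9]), 10.5), (array([528.4, 192.4]), array([39.9,  5.3]), 10.8)]
```

```bash
cat > hub.py <<'E'
from car import *
import sys
def run(n,W,im,c0=(.606,.244)):
    P=W.reshape(-1,3); C=im.reshape(-1,3).astype(int); m=(abs(P[:,2]-.055)<.0035)&(np.hypot(*(P[:,:2]-c0).T)<.02)
    hc,hr=cv2.minEnclosingCircle((P[m][:,:2]*1000).astype(np.float32)); c=np.median(P[m][:,:2],0)
    d=P[:,:2]-c; rr=np.hypot(*d.T); 
    mp=(rr>.128)&(rr<.146)&(abs(P[:,2]-.008)<.004)&(d[:,0]<-.1)&(C.max(1)<95)
    R=cv2.minAreaRect((P[mp][:,:2]*1000).astype(np.float32)) if mp.sum()>5 else None
    pa=np.degrees(np.arctan2(*(np.array(R[0])/1000-c)[::-1]))%360 if R else None
    w=P[(P[:,2]>.099)&(P[:,2]<.107)&(rr>.05)&(rr<.12)&(d[:,0]<0)][:,:2]; a=np.degrees(np.arctan2(*(w-c).T[::-1]))%360; mid=(a.max()+a.min())/2
    cs=[np.array(cv2.minAreaRect((w[k]*1000).astype(np.float32))[0])/1000 for k in (a<mid,a>mid)]; mm=(cs[0]+cs[1])/2; dd=cs[1]-cs[0]
    print(n,"hub",c.round(4),np.round(hc,1),round(hr,1),"ptr",mp.sum(),R and np.round(R[0],1),R and np.round(R[1],1),pa,"bay mid",mm.round(4),np.degrees(np.arctan2(*(mm-c)[::-1]))%360,"normal",(np.degrees(np.arctan2(dd[1],dd[0]))-90)%360-0, "sep",np.hypot(*dd))
if __name__=="__main__":
    for n in sys.argv[1:]:
        z=np.load(n+".npz"); run(n,z["W"],z["im"])
E
python3 hub.py scene side wrist
```

```text
scene hub [0.606  0.2422] [603.8 241.9] 13.1 ptr 1 None None None bay mid [0.5233 0.2259] 191.1386740164711 normal 191.02493452546054 sep 0.07453785236559399
side hub [0.6029 0.2415] [604.1 242.3] 12.4 ptr 28 [471.9 213.8] [11.3 17.1] 191.93564868226775 bay mid [0.5233 0.226 ] 191.02109729573218 normal 191.91900045465053 sep 0.0747203036684819
wrist hub [0.6052 0.2444] [605.4 245.1] 11.9 ptr 148 [472.9 218.3] [13.7 14.5] 191.18270949783695 bay mid [0.5214 0.2292] 190.28745779570286 normal 190.8602907495355 sep 0.07487749860273787
```

```bash
python3 -m creep '[[1,41,2,0,0,0,7],[1,82,4,0,0,0,14],[1,123,6,0,0,0,21],[1,164,8,0,0,0,28],[1,205,10,0,0,0,35],[1,246,12,0,0,0,42],[1,288,13,0,0,0,49],[1,330,13,0,0,0,56]]'; python3 -m creep '[[1,20,-29,0,0,0,7],[1,40,-59,0,0,0,14],[1,60,-88,0,0,0,21],[1,80,-117,0,0,0,28],[1,99,-147,0,0,0,34],[1,99,-147,0,0,0,34],[1,99,-147,0,0,0,34]]'; python3 - <<'E'
from car import *
im,W,E=cap("wrist"); save("w_rack",im); np.savez("wr.npz",im=im,W=W,E=E)
for t in ["tin","rack"]:
  for q in vision.cut_out("wrist",t)[:3]:
    P=W[q["region"]]; P=P[~np.isnan(P[:,0])]; z=np.percentile(P[:,2],90); T=P[abs(P[:,2]-.086)<.004]
    print(t,q["conf"],np.round(q["uv"]),np.median(P,0).round(3),z, len(T)>5 and cv2.minAreaRect((T[:,:2]*1000).astype(np.float32)))
print(r.sense()["joints"],r.sense()["tcp_pos"])
E
```

```text
time_s: 8.25
tcp_pos: [0.499, -0.1289, 0.4115]
ee_rot: [[-0.833, -0.553, -0.002], [-0.553, 0.833, 0.0], [0.002, 0.001, -1.0]]
wrist_force: [1.8, 0.6, 1.0]
gripper_width: 0.988
gripper_force: 0.0
time_s: 8.83
tcp_pos: [0.4994, -0.3059, 0.4104]
ee_rot: [[-1.0, 0.004, -0.004], [0.004, 1.0, 0.001], [0.004, 0.001, -1.0]]
wrist_force: [-0.0, -0.2, -0.3]
gripper_width: 1.004
gripper_force: 0.0
tin 0.89 [286. 352.] [ 0.641 -0.349  0.077] 0.07976142366687718 False
tin 0.83 [200. 279.] [ 0.569 -0.438  0.056] 0.0796711631095261 False
tin 0.76 [327. 221.] [ 0.495 -0.303  0.085] 0.08623436118854604 ((496.42864990234375, -302.2631530761719), (57.59511947631836, 40.50352478027344), 88.30120086669922)
rack 0.86 [329. 239.] [ 0.52  -0.302  0.08 ] 0.0839653757038803 ((498.637451171875, -302.77142333984375), (39.52748489379883, 156.12278747558594), 88.42574310302734)
[-1.53778950e+01  1.78581402e+01 -4.74098714e+00 -1.57763256e-02
 -6.74996932e+01 -7.45866426e+01] [ 0.49991057 -0.30319167  0.41189012]
```

View pics/w_rack.png

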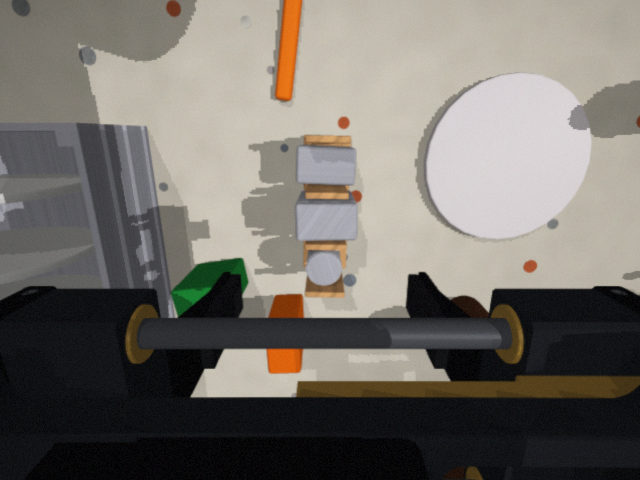

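The tin is in the middle slot at pixel (327,215), between the short tin and the round tin. I descend and grip it.

```bash
python3 -m creep '[[1,2,1,40,0,0,0],[1,2,1,80,0,0,0],[1,2,1,120,0,0,0],[1,2,1,150,0,0,0],[1,2,1,175,0,0,0],[1,2,1,187,0,0,0],[1,2,1,187,0,0,0],[1,2,1,187,0,0,0]]'; python3 -m creep '[[-1,0,0,0,0,0,0],[-1,0,0,0,0,0,0],[-1,0,0,0,0,0,0],[-1,0,0,0,0,0,0],[-1,0,0,0,0,0,0],[-1,0,0,0,0,0,0]]'
```

```text
time_s: 9.65
tcp_pos: [0.4984, -0.3016, 0.2256]
ee_rot: [[-1.0, -0.002, -0.001], [-0.002, 1.0, 0.0], [0.001, 0.0, -1.0]]
wrist_force: [1.0, -1.3, 0.7]
gripper_width: 0.998
gripper_force: 0.0
time_s: 10.15
tcp_pos: [0.4982, -0.3027, 0.2264]
ee_rot: [[-1.0, -0.0, 0.001], [-0.0, 1.0, -0.001], [-0.001, -0.001, -1.0]]
wrist_force: [-1.0, 0.6, 2.9]
gripper_width: 0.667
gripper_force: 30.0
```

```bash
python3 -m creep '[[-1,0,0,-8,0,0,0],[-1,0,0,-20,0,0,0],[-1,0,0,-40,0,0,0],[-1,0,0,-65,0,0,0],[-1,0,0,-90,0,0,0],[-1,0,0,-105,0,0,0],[-1,3,12,-110,0,0,0],[-1,9,36,-110,0,0,0]]'; python3 -m creep '[[-1,8,30,0,0,0,0],[-1,16,62,0,0,0,0],[-1,24,95,0,0,0,0],[-1,31,128,0,0,0,0],[-1,37,150,0,0,0,0],[-1,39,162,0,0,0,0],[-1,39,162,0,10,0,0],[-1,39,162,0,0,0,0]]'
```

```text
time_s: 10.82
tcp_pos: [0.4894, -0.2672, 0.3372]
ee_rot: [[-1.0, 0.003, 0.003], [0.003, 1.0, -0.001], [-0.003, -0.001, -1.0]]
wrist_force: [0.8, 0.9, -1.5]
gripper_width: 0.659
gripper_force: 30.0
time_s: 11.48
tcp_pos: [0.4454, -0.1054, 0.3331]
ee_rot: [[-1.0, -0.014, -0.017], [-0.014, 1.0, -0.025], [0.017, -0.025, -1.0]]
wrist_force: [-3.7, -1.9, -5.0]
gripper_width: 0.663
gripper_force: 30.0
```

```bash
python3 -m creep '[[-1,0,0,0,0,0,0],[-1,0,0,25,0,0,0],[-1,0,0,50,0,0,0],[-1,0,0,72,0,0,0],[-1,0,0,88,0,0,0],[-1,0,0,97,0,0,0],[-1,0,0,100,0,0,0],[-1,0,0,100,0,0,0]]';python3 -m creep '[[-1,0,0,2,0,0,0],[-1,0,0,3,0,0,0],[-1,0,0,3,0,0,0],[-1,0,0,3,0,0,0]]'
```

```text
time_s: 12.15
tcp_pos: [0.4505, -0.1045, 0.2356]
ee_rot: [[-1.0, 0.0, -0.0], [0.0, 1.0, -0.0], [0.0, -0.0, -1.0]]
wrist_force: [0.0, 0.1, -1.7]
gripper_width: 0.663
gripper_force: 30.0
time_s: 12.48
tcp_pos: [0.4503, -0.1045, 0.2334]
ee_rot: [[-1.0, 0.0, 0.002], [0.0, 1.0, 0.0], [-0.002, 0.0, -1.0]]
wrist_force: [-0.1, -0.5, -2.3]
gripper_width: 0.666
gripper_force: 30.0
```

```bash
python3 -m creep '[[-1,0,0,1,0,0,0],[-1,0,0,1,0,0,0],[-1,0,0,1,0,0,0]]';python3 -m creep '[[1,0,0,0,0,0,0],[1,0,0,0,0,0,0],[1,0,0,0,0,0,0],[1,0,0,0,0,0,0],[1,0,0,0,0,0,0]]'; python3 -m creep '[[1,0,0,-15,0,0,0],[1,0,0,-45,0,0,0],[1,0,0,-85,0,0,0],[1,0,0,-125,0,0,0],[1,0,0,-160,0,0,0],[1,0,0,-170,0,0,0],[1,0,0,-170,0,0,0]]'; python3 - <<'E'
from car import *
im,W,E=cap("wrist")
for n in ["wrist","scene","side"]:
  if n!="wrist": im,W,E=cap(n)
  print(n,tinfit(W,(.45,-.105),.092))
print(r.sense()["tcp_pos"])
E
```

```text
time_s: 12.73
tcp_pos: [0.4504, -0.1045, 0.2324]
ee_rot: [[-1.0, -0.0, 0.001], [-0.0, 1.0, -0.0], [-0.001, -0.0, -1.0]]
wrist_force: [-0.7, 0.3, 2.4]
gripper_width: 0.662
gripper_force: 30.0
time_s: 13.15
tcp_pos: [0.4501, -0.1045, 0.2316]
ee_rot: [[-1.0, 0.0, -0.0], [0.0, 1.0, -0.0], [0.0, -0.0, -1.0]]
wrist_force: [-0.3, 0.1, 0.0]
gripper_width: 0.948
gripper_force: 0.0
time_s: 13.73
tcp_pos: [0.4505, -0.1046, 0.4055]
ee_rot: [[-1.0, -0.0, 0.008], [-0.0, 1.0, 0.0], [-0.008, 0.0, -1.0]]
wrist_force: [-0.1, 0.1, -0.2]
gripper_width: 0.998
gripper_force: 0.0
wrist (((450.9558410644531, -103.27703094482422), (58.09041213989258, 36.62509536743164), 89.48623657226562), np.int64(2464))
scene (((452.0320129394531, -105.89288330078125), (38.675567626953125, 58.353485107421875), 1.1875288486480713), np.int64(359))
side (((450.06976318359375, -105.06861877441406), (59.63343811035156, 36.349586486816406), 89.54950714111328), np.int64(513))
[ 0.44955436 -0.10451605  0.40049923]
```

```bash
python3 -m creep '[[1,0,0,0,0,0,-7],[1,0,0,0,0,0,-14],[1,0,0,0,0,0,-21],[1,0,0,0,0,0,-28],[1,0,0,0,0,0,-35],[1,0,0,0,0,0,-42],[1,0,0,0,0,0,-49],[1,0,0,10,0,0,-56]]';python3 -m creep '[[1,0,0,0,0,0,-7],[1,0,0,0,0,0,-14],[1,0,0,0,0,0,-21],[1,0,0,0,0,0,-28],[1,0,0,0,0,0,-34],[1,0,0,20,0,0,-34],[1,0,0,50,0,0,-34]]';python3 -m creep '[[1,0,0,35,0,0,0],[1,0,0,65,0,0,0],[1,0,0,90,0,0,0],[1,0,0,105,0,0,0],[1,0,0,110,0,0,0],[1,0,0,110,0,0,0],[1,0,0,110,0,0,0]]'
```

```text
time_s: 14.55
tcp_pos: [0.4504, -0.1045, 0.3912]
ee_rot: [[-0.554, -0.833, -0.001], [-0.833, 0.554, -0.001], [0.001, 0.0, -1.0]]
wrist_force: [0.5, 0.7, -0.5]
gripper_width: 1.003
gripper_force: 0.0
time_s: 15.13
tcp_pos: [0.4507, -0.1045, 0.3419]
ee_rot: [[0.001, -1.0, 0.004], [-1.0, -0.001, -0.0], [0.0, -0.004, -1.0]]
wrist_force: [0.2, -0.0, -0.2]
gripper_width: 1.0
gripper_force: 0.0
time_s: 15.72
tcp_pos: [0.4502, -0.1045, 0.2315]
ee_rot: [[0.0, -1.0, -0.001], [-1.0, -0.0, -0.0], [0.0, 0.001, -1.0]]
wrist_force: [-0.1, -0.9, 1.2]
gripper_width: 1.0
gripper_force: 0.0
```

```bash
python3 -m creep '[[-1,0,0,0,0,0,0],[-1,0,0,0,0,0,0],[-1,0,0,0,0,0,0],[-1,0,0,0,0,0,0],[-1,0,0,0,0,0,0],[-1,0,0,0,0,0,0]]';python3 -m creep '[[-1,0,0,-15,0,0,0],[-1,0,0,-40,0,0,0],[-1,0,0,-70,0,0,0],[-1,0,0,-100,0,0,0],[-1,-20,-4,-125,0,0,0],[-1,-50,-11,-130,0,0,0],[-1,-85,-19,-130,0,0,0],[-1,-120,-27,-130,0,0,0]]';python3 -m creep '[[-1,-36,-8,0,0,0,-3],[-1,-72,-16,0,0,0,-6],[-1,-108,-24,0,0,0,-9],[-1,-144,-32,0,0,0,-11.5],[-1,-175,-39,0,0,0,-11.5],[-1,-198,-44,0,0,0,-11.5],[-1,-211,-46,0,0,0,-11.5],[-1,-211,-46,0,0,0,-11.5]]';python3 -m creep '[[-1,0,0,0,0,0,0],[-1,0,0,10,0,0,0],[-1,0,0,10,0,0,0]]'; cat > st.py <<'E'
from car import *
import hub
print(r.sense()["tcp_pos"].__str__() if 1 else 0)
for n in ("scene","side"):
    im,W,E=cap(n); np.savez(n+".npz",im=im,W=W,E=E); save(n+"_st",im)
    P=W.reshape(-1,3); d=P[:,:2]-[.5225,.226]
    T=P[(np.hypot(*d.T)<.06)&(P[:,2]>.15)&(P[:,2]<.19)]; print(n,len(T))
    try: hub.run(n,W,im)
    except Exception as e: print(e)
    a=posts(W,np.array([.606,.2428])); e=np.exp(1j*np.radians(a*8)).mean(); print("phase",np.degrees(np.angle(e))/8,abs(e))
E
python3 st.py
```

```text
time_s: 16.22
tcp_pos: [0.4501, -0.1045, 0.2321]
ee_rot: [[-0.0, -1.0, 0.001], [-1.0, 0.0, 0.0], [-0.0, -0.001, -1.0]]
wrist_force: [0.0, 0.3, -1.0]
gripper_width: 0.628
gripper_force: 0.0
time_s: 16.88
tcp_pos: [0.4769, 0.0164, 0.363]
ee_rot: [[-0.001, -1.0, 0.002], [-1.0, 0.001, 0.001], [-0.001, -0.002, -1.0]]
wrist_force: [0.4, -0.0, -0.5]
gripper_width: 0.045
gripper_force: 0.0
time_s: 17.55
tcp_pos: [0.5233, 0.2286, 0.3612]
ee_rot: [[0.202, -0.979, -0.0], [-0.979, -0.202, -0.0], [0.0, 0.0, -1.0]]
wrist_force: [0.3, 0.1, 0.0]
gripper_width: 0.005
gripper_force: 0.0
time_s: 17.8
tcp_pos: [0.5223, 0.2249, 0.3499]
ee_rot: [[0.197, -0.98, -0.003], [-0.98, -0.197, -0.001], [0.001, 0.004, -1.0]]
wrist_force: [-0.1, -1.4, -0.6]
gripper_width: 0.002
gripper_force: 0.0
[0.5223261  0.22485952 0.34986828]
scene 100
scene hub [0.6062 0.2421] [606.  242.4] 12.3 ptr 1 None None None bay mid [0.5234 0.2265] 190.67497462053484 normal 191.1502285771819 sep 0.07501862729699132
phase -11.784305967765228 0.9744304904696587
side 109
side hub [0.6045 0.2426] [604.1 241.9] 12.5 ptr 30 [471.7 215.1] [14.2 16.8] 191.71390497673988 bay mid [0.5232 0.2262] 191.42624176410263 normal 190.8153536973358 sep 0.0755986260344738
phase -11.567509338383463 0.9664271249221581
```

```bash
python3 - <<'E'
import cv2,numpy as np
a=cv2.imread("pics/scene_st.png")[130:350,330:600]; b=cv2.imread("pics/side_st.png")[20:240,180:450]
cv2.imwrite("pics/ab.png",cv2.resize(np.hstack([a,b]),(800,326),interpolation=cv2.INTER_CUBIC))
E
```

```text
(no output)
```

View pics/ab.png

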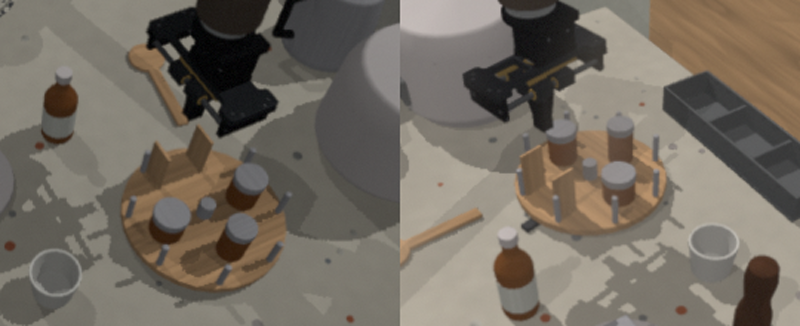

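The gripper is empty: the fingers hadn't closed fully before the lift. The picture shows the carousel intact and the bay walls clear. I check where the tin is on the board.

```bash
python3 - <<'E'
from car import *
for n in ["scene","side"]:
  W=np.load(n+".npz")["W"]; P=W.reshape(-1,3); d=np.hypot(*(P[:,:2]-[.45,-.105]).T); Q=P[(d<.09)&(P[:,2]>.02)]
  print(n,tinfit(W,(.45,-.105),.092),Q.max(0).round(3),Q.min(0).round(3))
E
```

```text
scene (((452.481201171875, -106.00518798828125), (38.487098693847656, 58.439876556396484), 2.1050193309783936), np.int64(363)) [ 0.473 -0.077  0.096] [ 0.433 -0.135  0.02 ]
side (((451.0348205566406, -105.47911071777344), (37.08035659790039, 59.267887115478516), 0.06183376908302307), np.int64(520)) [ 0.47  -0.076  0.095] [ 0.432 -0.136  0.02 ]
```

```bash
python3 -m creep '[[1,35,15,-10,0,0,0],[1,70,31,-10,0,0,0],[1,106,47,-10,0,0,0],[1,142,63,-10,0,0,0],[1,178,79,-10,0,0,0],[1,214,94,-10,0,0,3],[1,250,110,-10,0,0,7],[1,282,124,-10,0,0,11.5]]';python3 -m creep '[[1,28,6,0,0,0,0],[1,31,6,0,0,0,0],[1,31,6,0,0,0,0],[1,31,6,0,0,0,0],[1,31,6,0,0,0,0]]'
```

```text
time_s: 18.57
tcp_pos: [0.4564, -0.0771, 0.3623]
ee_rot: [[-0.005, -1.0, 0.001], [-1.0, 0.005, -0.0], [0.0, -0.001, -1.0]]
wrist_force: [0.2, 0.0, 0.0]
gripper_width: 0.531
gripper_force: 0.0
time_s: 18.98
tcp_pos: [0.452, -0.1051, 0.3619]
ee_rot: [[0.001, -1.0, 0.0], [-1.0, -0.001, 0.0], [-0.0, -0.0, -1.0]]
wrist_force: [-0.2, 1.0, -0.5]
gripper_width: 0.906
gripper_force: 0.0
```

```bash
python3 -m creep '[[1,0,0,0,0,0,0],[1,0,0,20,0,0,0],[1,0,0,55,0,0,0],[1,0,0,90,0,0,0],[1,0,0,115,0,0,0],[1,0,0,128,0,0,0],[1,0,0,130,0,0,0],[1,0,0,130,0,0,0]]';python3 -m creep '[[-1,0,0,0,0,0,0],[-1,0,0,0,0,0,0],[-1,0,0,0,0,0,0],[-1,0,0,0,0,0,0],[-1,0,0,0,0,0,0],[-1,0,0,0,0,0,0],[-1,0,0,0,0,0,0],[-1,0,0,0,0,0,0]]';python3 -m creep '[[-1,0,0,0,0,0,0],[-1,0,0,0,0,0,0],[-1,0,0,0,0,0,0],[-1,0,0,0,0,0,0]]'
```

```text
time_s: 19.65
tcp_pos: [0.4521, -0.1049, 0.2311]
ee_rot: [[0.002, -1.0, -0.002], [-1.0, -0.002, -0.0], [0.0, 0.002, -1.0]]
wrist_force: [0.0, -0.2, 0.4]
gripper_width: 1.001
gripper_force: 0.0
time_s: 20.32
tcp_pos: [0.4518, -0.1056, 0.2319]
ee_rot: [[-0.0, -1.0, 0.0], [-1.0, 0.0, 0.0], [-0.0, -0.0, -1.0]]
wrist_force: [0.3, -0.3, -0.9]
gripper_width: 0.481
gripper_force: 0.0
time_s: 20.65
tcp_pos: [0.4516, -0.1056, 0.2317]
ee_rot: [[-0.0, -1.0, -0.001], [-1.0, 0.0, -0.0], [0.0, 0.001, -1.0]]
wrist_force: [-1.5, -0.4, 1.0]
gripper_width: 0.414
gripper_force: 30.0
```

```bash
python3 -m creep '[[-1,0,0,-15,0,0,0],[-1,0,0,-40,0,0,0],[-1,0,0,-70,0,0,0],[-1,0,0,-100,0,0,0],[-1,-20,-4,-125,0,0,0],[-1,-50,-11,-130,0,0,0],[-1,-85,-18,-130,0,0,0],[-1,-120,-26,-130,0,0,0]]';python3 -m creep '[[-1,-36,-8,0,0,0,-3],[-1,-72,-15,0,0,0,-6],[-1,-108,-23,0,0,0,-9],[-1,-144,-31,0,0,0,-11.2],[-1,-175,-38,0,0,0,-11.2],[-1,-199,-43,0,0,0,-11.2],[-1,-212,-45,0,0,0,-11.2],[-1,-212,-45,0,0,0,-11.2]]';python3 -m creep '[[-1,0,0,0,0,0,0],[-1,0,0,10,0,0,0],[-1,0,0,10,0,0,0],[-1,0,0,10,0,0,0]]'; python3 - <<'E'
from car import *
for n in ("scene","side"):
    im,W,E=cap(n); save(n+"_ov",im); P=W.reshape(-1,3)
    T=P[(np.hypot(*(P[:,:2]-[.523,.226]).T)<.06)&(P[:,2]>.13)&(P[:,2]<.165)][:,:2]
    print(n,len(T),cv2.minAreaRect((T*1000).astype(np.float32)))
a=cv2.imread("pics/scene_ov.png")[130:350,330:600]; b=cv2.imread("pics/side_ov.png")[20:240,180:450]
cv2.imwrite("pics/ab2.png",cv2.resize(np.hstack([a,b]),(800,326),interpolation=cv2.INTER_CUBIC))
E
```

```text
time_s: 21.32
tcp_pos: [0.4775, 0.0154, 0.3624]
ee_rot: [[-0.002, -1.0, 0.002], [-1.0, 0.002, 0.001], [-0.001, -0.002, -1.0]]
wrist_force: [1.0, -0.4, -2.4]
gripper_width: 0.411
gripper_force: 30.0
time_s: 21.98
tcp_pos: [0.5231, 0.2288, 0.3607]
ee_rot: [[0.197, -0.98, -0.001], [-0.98, -0.197, -0.0], [-0.0, 0.001, -1.0]]
wrist_force: [0.7, -0.3, -1.7]
gripper_width: 0.412
gripper_force: 30.0
time_s: 22.32
tcp_pos: [0.5224, 0.2251, 0.3508]
ee_rot: [[0.193, -0.981, -0.002], [-0.981, -0.193, -0.001], [0.001, 0.002, -1.0]]
wrist_force: [0.3, -0.0, -2.5]
gripper_width: 0.414
gripper_force: 30.0
scene 258 ((536.3091430664062, 218.39955139160156), (66.72713470458984, 30.2788143157959), 69.0438003540039)
side 328 ((512.7982788085938, 215.62908935546875), (32.125789642333984, 67.27088165283203), 41.76759338378906)
```

View pics/ab2.png

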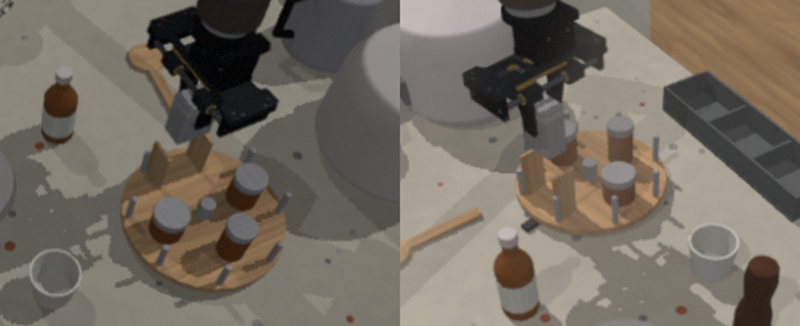

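The tin hangs upright above the bay between its walls, at about (180,115) left and (545,130) right, so I lower it.

```bash
python3 -m creep '[[-1,-1,0,10,0,0,0],[-1,-1,0,22,0,0,0],[-1,-1,0,34,0,0,0],[-1,-1,0,44,0,0,0],[-1,-1,0,52,0,0,0],[-1,-1,0,60,0,0,0],[-1,-1,0,66,0,0,0],[-1,-1,0,66,0,0,0]]'; python3 -m creep '[[-1,0,0,10,0,0,0],[-1,0,0,20,0,0,0],[-1,0,0,28,0,0,0],[-1,0,0,34,0,0,0],[-1,0,0,38,0,0,0],[-1,0,0,39,0,0,0],[-1,0,0,39,0,0,0]]'
```

```text
time_s: 23.08
tcp_pos: [0.5223, 0.2272, 0.2842]
ee_rot: [[0.194, -0.981, -0.002], [-0.981, -0.194, -0.001], [0.001, 0.003, -1.0]]
wrist_force: [-0.9, -0.6, -0.8]
gripper_width: 0.407
gripper_force: 30.0
time_s: 23.67
tcp_pos: [0.5226, 0.2274, 0.2464]
ee_rot: [[0.194, -0.981, -0.0], [-0.981, -0.194, -0.0], [0.0, 0.0, -1.0]]
wrist_force: [0.2, 0.3, -2.1]
gripper_width: 0.409
gripper_force: 30.0
```

```bash
python3 -m creep '[[-1,0,0,1,0,0,0],[-1,0,0,2,0,0,0],[-1,0,0,2,0,0,0]]'; python3 -m creep '[[-1,0,0,0.5,0,0,0],[-1,0,0,0.5,0,0,0]]'; python3 st.py
```

```text
time_s: 23.92
tcp_pos: [0.5227, 0.2274, 0.245]
ee_rot: [[0.194, -0.981, 0.0], [-0.981, -0.194, 0.0], [-0.0, -0.0, -1.0]]
wrist_force: [-0.3, -0.5, -1.1]
gripper_width: 0.411
gripper_force: 30.0
time_s: 24.08
tcp_pos: [0.5227, 0.2275, 0.2447]
ee_rot: [[0.194, -0.981, 0.001], [-0.981, -0.194, 0.0], [-0.0, -0.001, -1.0]]
wrist_force: [-0.7, -0.8, 0.5]
gripper_width: 0.41
gripper_force: 30.0
[0.5226849  0.22745247 0.24472962]
scene 747
scene hub [0.6065 0.2414] [606.  242.4] 11.7 ptr 1 None None None bay mid [0.5182 0.2063] 201.66172230240406 normal 226.91511787185775 sep 0.02809229537770552
phase -12.00286238041586 0.9807189409717948
side 996
side hub [0.6039 0.241 ] [604.6 243.3] 12.3 ptr 28 [472.4 214.7] [11.6 16.9] 191.33350615276245 bay mid [0.5277 0.2073] 203.91043333357828 normal 199.17690212040307 sep 0.022708095931212462
phase -12.31657539603876 0.6749552427311202
```

Contact is light. I release, rise and measure.

```bash
python3 -m creep '[[1,0,0,0,0,0,0],[1,0,0,0,0,0,0],[1,0,0,0,0,0,0],[1,0,0,0,0,0,0],[1,0,0,0,0,0,0],[1,0,0,0,0,0,0],[1,0,0,0,0,0,0]]'; python3 -m creep '[[1,0,0,-8,0,0,0],[1,0,0,-30,0,0,0],[1,0,0,-60,0,0,0],[1,0,0,-100,0,0,0],[1,0,0,-140,0,0,0],[1,30,0,-160,0,0,0],[1,30,0,-165,0,0,0],[1,30,0,-165,0,0,0]]'; cat > fin.py <<'E'
from car import *
for n in ("scene","side","wrist"):
    im,W,E=cap(n); save(n+"_f",im); np.savez(n+".npz",im=im,W=W,E=E); P=W.reshape(-1,3); C=im.reshape(-1,3).astype(int)
    m=(np.hypot(*(P[:,:2]-[.523,.2265]).T)<.06)&(P[:,2]>.097)&(P[:,2]<.112); sat=C[:,0]-C[:,2]
    T=P[m&(sat<18)][:,:2]; Q=P[m&(sat>25)][:,:2]
    from scipy.ndimage import median_filter
    lo=[np.median(T,0)]; u=np.array([np.cos(np.radians(101.3)),np.sin(np.radians(101.3))]); t=(Q-lo[0])@u
    R=cv2.minAreaRect((T*1000).astype(np.float32)); ws=[cv2.minAreaRect((Q[k]*1000).astype(np.float32)) for k in (t<-.02,t>.02) if k.sum()>4]
    print(n,"tin",len(T),np.round(R[0],1),np.round(R[1],1),round(R[2],1),"walls",[(np.round(w[0],1),np.round(w[1],1),round(w[2],1)) for w in ws])
    a=posts(W,np.array([.606,.2428])); e=np.exp(1j*np.radians(a*8)).mean(); print("phase",np.degrees(np.angle(e))/8,abs(e))
E
python3 fin.py; python3 hub.py side wrist
```

```text
time_s: 24.77
tcp_pos: [0.5227, 0.2274, 0.2442]
ee_rot: [[0.194, -0.981, 0.0], [-0.981, -0.194, 0.0], [-0.0, -0.0, -1.0]]
wrist_force: [0.4, 0.5, 0.1]
gripper_width: 0.857
gripper_force: 0.0
time_s: 25.43
tcp_pos: [0.5285, 0.1971, 0.4122]
ee_rot: [[0.193, -0.981, 0.005], [-0.981, -0.193, 0.003], [-0.002, -0.005, -1.0]]
wrist_force: [-0.4, 0.6, -0.9]
gripper_width: 0.995
gripper_force: 0.0
scene tin 398 [524.1 227.7] [38.2 64.5] 9.9 walls [(array([530.5, 191. ]), array([39.2,  9.9]), 5.8), (array([516. , 263.2]), array([39.5,  6.7]), 8.4)]
phase -12.024413576790732 0.9807916181141094
side tin 313 [523.4 228. ] [37.5 67.5] 8.5 walls [(array([529.3, 191.6]), array([41. , 12.1]), 11.9), (array([517.9, 262.2]), array([17.9, 42.2]), 79.8)]
phase -11.660367259885886 0.9041986306814704
wrist tin 2341 [522.4 228.7] [35.7 57.7] 12.3 walls [(array([528.5, 192.3]), array([13.5, 39.2]), 86.7), (array([515.1, 262.2]), array([39.7, 12.1]), 10.8)]
phase -12.002516227752407 0.9795258516180755
side hub [0.6035 0.2408] [605.3 240.4] 13.1 ptr 24 [471.9 214.1] [11.4 17.3] 191.4735225641188 bay mid [0.5234 0.2263] 190.26698789735696 normal 192.20635285974004 sep 0.04221705823936979
wrist hub [0.6055 0.2447] [605.5 245. ] 11.9 ptr 145 [472.9 217.8] [13.1 14.6] 191.46612370163794 bay mid [0.5215 0.229 ] 190.54316495224742 normal 190.9779327527343 sep 0.03996737134750411
```

View pics/wrist_f.png

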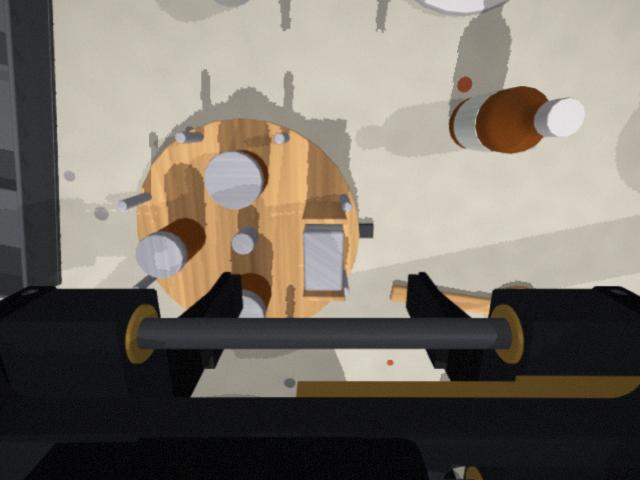

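The wrist view shows the tin upright in the bay at about (323,260), square between the walls, with the pointer at (366,230) within about 1° of the bay axis. The gripper is clear, so I hand in.

```bash
python3 -c "
from station import r
print(r.finish_job())"
```

```text
the job is handed in; nothing more can be done
None
```

The job is handed in: the bay faces the pointer to within about 1°, and the tin stands upright and square in it, about 1–1.5 mm off centre, after a regrasp on the board (my first regrasp closed too late, left the tin standing there, and I repeated it). One push on a rim post wedged and reached about 32 N at the wrist before I backed off, so that part was less gentle than asked.

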